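# Feel out the loose-capped sample jars

## Robot

A 6-joint arm with a two-finger parallel gripper is mounted at the origin on the work surface. World frame = base frame: x ahead of the robot, y to its left, z up, the work surface at z = 0. Lengths are in m, angles in degrees, forces in N, time in s.
With the tool pointing down it reaches from about 0.3 to 0.75 m from the base axis. Payload 8.5 kg.
Tool frame: the origin (TCP) lies between the finger pads; the fingertips stand env.finger_overhang ahead of it and the grasp point (between the pads) lies 2 mm behind it (env.finger_overhang is the distance from the TCP to the fingertips, in m); z points along the fingers, y is the line along which they close (so a half turn about z gives the same grasp; the last joint's range is limited). The gripper opens to 85 mm and grips with 20 to 120 N. Pads are 22 mm wide; open, the fingers measure 114 mm over their backs; the gripper's body (76 mm by 85 mm) begins 54 mm behind the grasp point. The pads swing forward as they close: fully open they stand 13 mm farther back than shut.
Start: joints at [56.362, 21.807, 74.336, -0, 83.858, -12.336], TCP at [0.2, 0.512, 0.248] pointing down, gripper open.
Joint ranges: [-178.18, 178.18], [-50.72, 133.34], [12.68, 142.11], [-81.47, 261.47], [9.98, 163.14], [-165.26, 165.26]. Speed limits (degrees/s): [136.94, 136.94, 180, 180, 180, 180].

## Interface

Orientations are given as a 3x3 rotation matrix whose columns are the frame's x, y, z axes.
In Python, from rig import env gives the robot as it stands. The module is installed in compiled form; this text tells all that it offers.
- The arm moves only by the tool jog_arm, never from a script. Its arguments are lists of equal length, an entry for each row: "hand": the finger opening in m, from 0 to 0.0854; "travel": the shift along the world's x, y, z in m, a list of three; "yaw": the turn about the world's z in rad. A call has exactly 5 rows; each row shifts and turns the commanded pose from where the row before left it; what a row does not reach is not made up. A row lasts 1/8 s, in which the tool goes at most 62.5 mm and 10.7 degrees, less where a joint would pass 70% of its speed; a pose out of reach is approached as far as the arm can. A call is refused whole if a number of a shift passes 0.0625 or a number of a turn 0.188, either way. A call with a gripper value outside its range is refused whole. The fingers move at their own pace and stop on an object; "grip_force" is the grip in N (left out, the last holds). Time passes only in rows, so rows that do not move let the fingers close, or fill a call up. It gives the time, the measured TCP pose, the force, the opening and the grip force at its end, in the units of the state.
- env.observe(): the state, without advancing time (a new reading comes with each control period).
- env.get_image(name): name is "scene" or "top" or "wrist"; returns the picture (480x640x3 uint8, red, green, blue); there is no depth.
- env.calibration(name): a dict with "fx", "fy", "cx", "cy" (pixels), "k1" (the pictures are not rectified: a ray, as slopes to the right and down, at radius r is drawn at 1 + k1 r^2 times it, then the intrinsics apply), "position" and "rotation" of the camera in the world; the wrist camera has in their place "hand_eye" (4x4, takes a point from camera to tool coordinates, whose origin is the TCP and whose axes are the flange's). Camera axes: x right, y down, z forward; pixel columns grow to the right and rows downward; lengths in m; the calibration is good to about 2 mm. A picture is of the moment at which its call begins: read the wrist's pose just before it. calibration takes no time and is no camera call.
- env.close_job(): hands the job in; it is judged then, once.
The state is a dict: "time_s": time; "q": joint angles; "qvel": joint speeds; "joint_efforts": joint torques, N m; "position": TCP position; "tool_rot": TCP orientation; "ft_force": force on the tool from outside, world axes, zero at the start; "wrist_torque": the same for the moment, N m; "grip_width": finger opening in m; "gripper_force": force on a finger pad.
Only numpy, scipy, OpenCV 4.12 (cv2) and the standard library are available. Lean on these libraries where they do the work, as an engineer would, in place of code of your own. Each camera call takes 0.05 s, during which the arm holds its last target. There are 200 camera calls.

## Task

The four white square sample jars standing in the grey rack look alike, but some of their screw caps were never tightened, which can only be felt by giving a cap a twist. Find every loose-capped jar and set it down gently, upright, in the steel tray; leave the tight-capped jars standing in the rack without lifting them out, and do not disturb the other things on the bench.

Things in the scene. Friction and masses are not known exactly. Their poses are not given: they have to be found in the camera images.
- place_1 (a point): Where the centre of one of four look-alike white jars is at the start (foot 70 mm below it); a point of the rack, axes as the rack's. Jar 140 mm tall, 0.24 to 0.5 kg: body 60 x 60 x 84, 10 mm gap with 42 mm neck, grey screw cap: disc 54 across, 14 tall, topped by an upright grip bar 50 long, 18 thick, 32 tall (38 to 70 mm above the point), lying along the rack's x within 3 degrees at the start
- place_2 (a point): Where the centre of one of four look-alike white jars is at the start (foot 70 mm below it); a point of the rack, axes as the rack's. Jar 140 mm tall, 0.24 to 0.5 kg: body 60 x 60 x 84, 10 mm gap with 42 mm neck, grey screw cap: disc 54 across, 14 tall, topped by an upright grip bar 50 long, 18 thick, 32 tall (38 to 70 mm above the point), lying along the rack's x within 3 degrees at the start
- place_3 (a point): Where the centre of one of four look-alike white jars is at the start (foot 70 mm below it); a point of the rack, axes as the rack's. Jar 140 mm tall, 0.24 to 0.5 kg: body 60 x 60 x 84, 10 mm gap with 42 mm neck, grey screw cap: disc 54 across, 14 tall, topped by an upright grip bar 50 long, 18 thick, 32 tall (38 to 70 mm above the point), lying along the rack's x within 3 degrees at the start
- place_4 (a point): Where the centre of one of four look-alike white jars is at the start (foot 70 mm below it); a point of the rack, axes as the rack's. Jar 140 mm tall, 0.24 to 0.5 kg: body 60 x 60 x 84, 10 mm gap with 42 mm neck, grey screw cap: disc 54 across, 14 tall, topped by an upright grip bar 50 long, 18 thick, 32 tall (38 to 70 mm above the point), lying along the rack's x within 3 degrees at the start
- rack: Fixed grey block 200 x 200 x 35 mm with four square pockets in a 2 x 2 grid, centres 105 mm apart, sides along the rack's x and y. Pockets 64 mm wide, 25 mm deep (floor 10 mm over the bench); a jar stands in each with 2 mm play a side and can turn only about 4 degrees. Origin under the middle at bench height
- tray: fixed open steel tray, 130 x 230 x 25 mm outside, long along its own y, walls and floor 5 mm thick; empty at the start. Origin under its middle, at bench height; two jars fit, 55 mm either side of the middle along y
- rack_mid (a point): Middle of the rack's top face, 35 mm over the bench. Each cap is either loose (turns on its jar either way with 0.05 to 0.1 N m, for over a turn, never coming off or becoming tight) or tight (holds fast up to about 2 N m). Neither look nor place tells which; the jars' own poses are not reported. A jar can be lifted by its cap.
- beaker_rim (a point): bystander: glass beaker, 72 mm across, 95 mm tall, upright; this point is the centre of its mouth
- amber: bystander: amber round bottle, 68 mm across, 150 mm tall; origin under its centre
- cup: bystander: shallow black sample cup, 90 mm across, 35 mm tall; origin under its centre
- spatula: bystander: steel spatula lying flat, 170 mm long; origin near its middle
- weight_center (a point): bystander: steel calibration weight, 44 mm across, 50 mm tall; its centre
- round_jar: bystander: ROUND clear jar, 70 mm across, 85 mm tall, not one of the four square jars; origin under its centre
- tip_box: bystander: closed flat blue box 80 x 120 x 55 mm; origin under its centre

How it is judged (in metres and radians):
At the end, for the whole second after the job is handed in: Every loose-capped jar stands on the tray's floor inside its walls, upright within 0.12 rad, at rest; every tight-capped jar stands in its rack pocket within 12 mm of where it was, upright within 0.12 rad, at rest (x of loose_jar_a_center in the frame of tray between -0.055 and 0.055 m and y of loose_jar_a_center in the frame of tray between -0.105 and 0.105 m and z of loose_jar_a_center in the frame of tray between 0.068 and 0.082 m and x of loose_jar_b_center in the frame of tray between -0.055 and 0.055 m and y of loose_jar_b_center in the frame of tray between -0.105 and 0.105 m and z of loose_jar_b_center in the frame of tray between 0.068 and 0.082 m and distance of each of tight_jar_a_center, tight_jar_b_center from where it was at the start of the episode below 0.012 m and angle between each of tight_jar_a_center, loose_jar_a_center, loose_jar_b_center, tight_jar_b_center's own z axis and vertical below 0.12 rad and linear speed of each of tight_jar_a, loose_jar_a, loose_jar_b, tight_jar_b below 0.03 m/s); the robot touches nothing.
It fails at once if a tight-capped jar is lifted or pulled out of its rack (its centre moved over 20 mm) (distance of any of tight_jar_a_center, tight_jar_b_center from where it was at the start of the episode above 0.02 m).
It fails at once if a jar is dropped or banged into the tray (faster than 0.5 m/s with its foot within 20 mm of the tray's floor) ((linear speed of loose_jar_a above 0.5 m/s and horizontal distance between loose_jar_a_center and tray below 0.12 m and height (world z) of loose_jar_a_center below 0.095 m) or (linear speed of loose_jar_b above 0.5 m/s and horizontal distance between loose_jar_b_center and tray below 0.12 m and height (world z) of loose_jar_b_center below 0.095 m)).
It fails at once if a bystander is moved by more than 30 mm (distance of any of beaker_rim, amber, cup, spatula, weight_center, round_jar, tip_box from where it was at the start of the episode above 0.03 m).
It also fails if it takes over 72 s, if anything falls off the work surface, if the arm or the gripper's body presses on something with over 40 N, if the wrist force passes 120 N, or if a joint passes its speed limit or range.

## Working session

There is one attempt and no reset: what is moved stays moved. The work goes in short steps, Python scripts to look and compute and a tool call to move; the robot and the scene stay as the last step left them, time stands still between calls to the robot, and variables do not carry over. Pictures are saved under pics/ and viewed, at most 10 in all, crops included, and the job is handed in when it is done.

Besides the shell and the picture viewer there is one more tool, called after "Emit:" in YAML: its name, and indented under it one key for each argument. jog_arm: Moves the arm, as the interface text tells. Its arguments: {"type":"object","properties":{"hand":{"type":"array"},"travel":{"type":"array"},"yaw":{"type":"array"},"grip_force":{"type":"number"}},"required":["hand","travel","yaw"]}

```bash
mkdir -p pics
python3 - <<'E'
from rig import env
import cv2
for n in ("scene","top"):
    cv2.imwrite(f"pics/{n}0.png",env.get_image(n)[:,:,::-1]); c=env.calibration(n); print(n,c)
c=env.calibration("wrist");print(c)
o=env.observe();print(o,env.finger_overhang)
E
```

```text
scene {'fx': 531.3886714062312, 'fy': 531.3886714062312, 'cx': 322.13808205777053, 'cy': 237.18498808920748, 'k1': -0.15250812827848056, 'position': array([1.64936688, 0.25703022, 0.82277234]), 'rotation': array([[-0.20520708,  0.54299097, -0.81427935],
       [ 0.97853718,  0.09780975, -0.18137873],
       [-0.01884256, -0.83402281, -0.55140811]])}
top {'fx': 450.6034009483615, 'fy': 450.6034009483615, 'cx': 322.14823894551137, 'cy': 234.19625216000415, 'k1': -0.0737313904385896, 'position': array([0.41737517, 0.02316637, 1.41909699]), 'rotation': array([[-0.02526139, -0.99270688,  0.11787665],
       [-0.99965969,  0.02431693, -0.00944393],
       [ 0.00650865, -0.1180751 , -0.99298334]])}
{'fx': 349.48661374742517, 'fy': 349.48661374742517, 'cx': 321.60828375820995, 'cy': 238.17940251879952, 'k1': -0.04989487881902907, 'hand_eye': array([[-4.28370884e-04, -9.47548932e-01, -3.19610447e-01,
         8.11080735e-02],
       [ 9.99998167e-01, -1.00233369e-03,  1.63133003e-03,
        -1.39410525e-03],
       [-1.86612135e-03, -3.19609162e-01,  9.47547625e-01,
        -1.25336976e-01],
[... 201 characters left out ...]
0e+01, -1.23327091e+01]), 'qvel': array([-0.01578211, -0.02786169, -0.19046492, -0.02602707, -0.01622925,
       -0.02095393]), 'joint_efforts': array([ 3.67034416e-03, -4.49219120e+01, -2.31656438e+01, -1.86440921e-04,
        3.62896200e-03, -1.48705078e-05]), 'position': array([0.19966822, 0.51221673, 0.24776236]), 'tool_rot': array([[-9.31661555e-01,  3.63326579e-01, -7.36906394e-04],
       [ 3.63327218e-01,  9.31660931e-01, -1.11456935e-03],
       [ 2.81594228e-04, -1.30613956e-03, -9.99999107e-01]]), 'ft_force': array([-0.46384426,  0.71854952,  0.24121371]), 'wrist_torque': array([-0.02097467,  0.02035865, -0.00346484]), 'gripper_force': 0.0, 'grip_width': 0.08561675328013661} 0.017
```

View pics/top0.png

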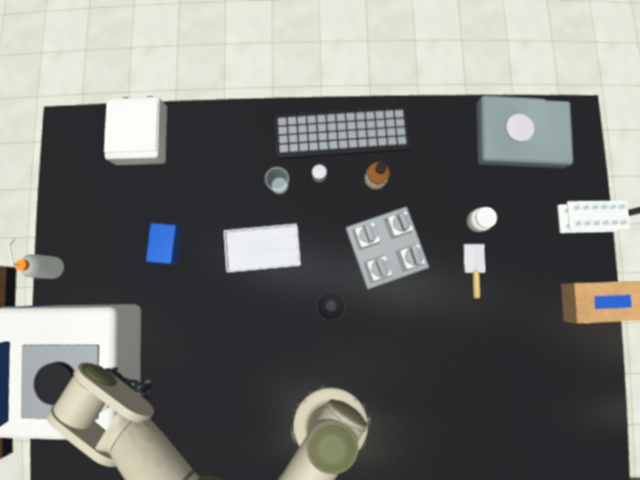

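View pics/scene0.png

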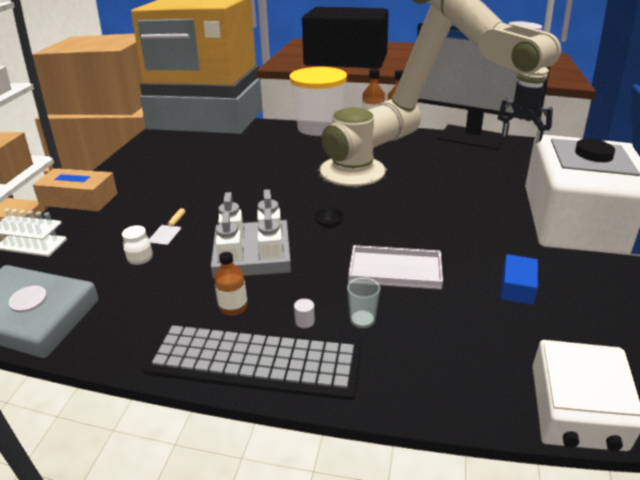

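Top: grey rack about (387,248) with four jars, caps near (367,234), (399,223), (378,268), (412,258); tray about (262,248); amber (377,175), weight (319,172), beaker (277,180), cup (331,306), round jar (482,219). Scene: rack with the jars about (250,240), tray about (395,267).

```bash
cat > h.py <<'E'
import numpy as np,cv2
from rig import env
def cam(name,obs=None):
    c=env.calibration(name)
    if name=="wrist":
        H=c["hand_eye"];R=obs["tool_rot"];return c,R@H[:3,3]+obs["position"],R@H[:3,:3]
    return c,np.array(c["position"]),np.array(c["rotation"])
def rays(C,px):
    c,p,R=C
    K=np.array([[c["fx"],0,c["cx"]],[0,c["fy"],c["cy"]],[0,0,1]])
    u=cv2.undistortPoints(np.array(px,float).reshape(-1,1,2),K,np.array([c["k1"],0,0,0.])).reshape(-1,2)
    d=np.c_[u,np.ones(len(u))]@R.T
    return p,d
def plane(C,px,z):
    p,d=rays(C,px); return p+d*((z-p[2])/d[:,2])[:,None]
def tri(C1,a,C2,b):
    p,d=rays(C1,a);q,e=rays(C2,b);o=[]
    for x,y in zip(d,e):
        s=np.linalg.lstsq(np.c_[x,-y],q-p,rcond=None)[0];A=p+x*s[0];B=q+y*s[1];o.append(np.r_[(A+B)/2,np.linalg.norm(A-B)])
    return np.array(o)
def proj(C,P):
    c,p,R=C;X=(np.atleast_2d(P)-p)@R;s=X[:,:2]/X[:,2:];s=s*(1+c["k1"]*(s**2).sum(1))[:,None]
    return s*[c["fx"],c["fy"]]+[c["cx"],c["cy"]]
E
python3 - <<'E'
import cv2,numpy as np
a=cv2.imread("pics/top0.png")[195:295,215:435];b=cv2.imread("pics/scene0.png")[180:290,200:450]
A=cv2.resize(a,None,fx=3.5,fy=3.5,interpolation=2)
cv2.imwrite("pics/topc.png",A)
B=cv2.resize(b,None,fx=3.2,fy=3.2,interpolation=2);cv2.imwrite("pics/scenec.png",B)
print(A.shape,B.shape)
E
```

```text
(350, 770, 3) (352, 800, 3)
```

View pics/topc.png

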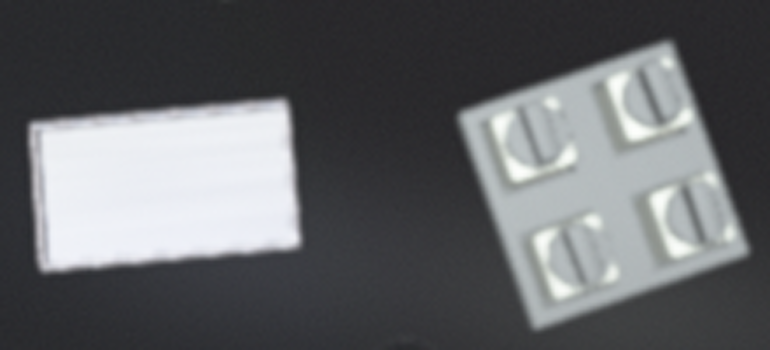

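View pics/scenec.png

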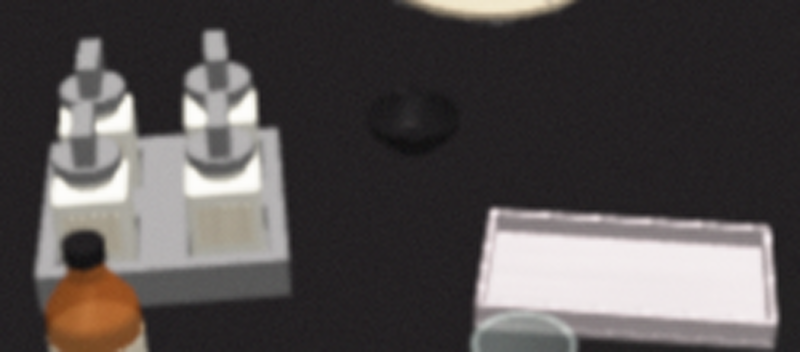

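Top crop: rack corners at (458,113), (672,40), (749,253), (535,329); tray corners at (30,122), (288,98), (300,245), (42,272); bars run steeply along the rack's x. Scene crop: rack top corners at (38,272), (288,260), (278,128); tray rim corners at (490,209), (771,227), (776,322), (478,306).

Run:
```python
from h import *
np.set_printoptions(precision=4,suppress=True)
T=cam("top");S=cam("scene")
t=lambda P:np.array(P)/3.5+[215,195]-.36
s=lambda P:np.array(P)/3.2+[200,180]-.34
print("rack tri",tri(T,t([(672,40),(458,113),(535,329)]),S,s([(38,272),(288,260),(278,128)])))
print("tray tri",tri(T,t([(30,122),(288,98),(300,245),(42,272)]),S,s([(776,322),(478,306),(490,209),(771,227)])))
im=cv2.imread("pics/top0.png");hsv=cv2.cvtColor(im,cv2.COLOR_BGR2HSV)
m=(hsv[...,2]>95).astype(np.uint8)
def comp(x,y,z):
    n,l=cv2.connectedComponents(m);mm=(l==l[y,x]).astype(np.uint8)
    c=max(cv2.findContours(mm,0,1)[0],key=cv2.contourArea)
    b=cv2.boxPoints(cv2.minAreaRect(c))
    P=plane(T,c.reshape(-1,2),z)[:,:2]
    r=cv2.minAreaRect(P.astype(np.float32));bb=cv2.boxPoints(r)
    print((x,y),r);print(bb)
    return r
comp(387,248,.035);comp(262,248,.025)
# caps: bar top center from both views (rough clicks) 
tb=t([(655,92),(536,134),(577,258),(692,214)])   # bar tops (top view)
print("bars z=.15",plane(T,tb,.15))
sb=s([(84,104),(216,94),(214,34),(90,42)])
print("bars tri",tri(T,tb,S,sb))
for n,px,z in (("beaker",(277,172),.095),("weight",(319,168),.05),("amber",(380,167),.15),("cup",(331,306),.035)):print(n,plane(T,[px],z))
```

```text
rack tri [[ 0.6623 -0.253   0.0378  0.0062]
 [ 0.6029 -0.0625  0.0319  0.0013]
 [ 0.4104 -0.1233  0.0315  0.0029]]
tray tri [[0.6052 0.3197 0.0247 0.0017]
 [0.6212 0.0908 0.0212 0.0058]
 [0.4897 0.0809 0.0222 0.0022]
 [0.4713 0.3117 0.0195 0.0048]]
(387, 248) ((0.5368019938468933, -0.18883030116558075), (0.20530705153942108, 0.20620736479759216), 17.63909149169922)
[[ 0.4077 -0.1217]
 [ 0.4702 -0.3182]
 [ 0.6659 -0.256 ]
 [ 0.6034 -0.0595]]
(262, 248) ((0.5465350151062012, 0.19923540949821472), (0.1379791647195816, 0.23641198873519897), 3.8398163318634033)
[[0.4698 0.3126]
 [0.4856 0.0767]
 [0.6233 0.0859]
 [0.6075 0.3218]]
bars z=.15 [[ 0.6006 -0.2173  0.15  ]
 [ 0.5685 -0.1186  0.15  ]
 [ 0.4672 -0.148   0.15  ]
 [ 0.5002 -0.2428  0.15  ]]
bars tri [[ 0.6    -0.2174  0.1579  0.0033]
 [ 0.5681 -0.1197  0.1581  0.0042]
 [ 0.4679 -0.1507  0.1545  0.0068]
 [ 0.5012 -0.2462  0.156   0.0094]]
beaker [[0.7666 0.1418 0.095 ]]
weight [[0.788  0.0147 0.05  ]]
amber [[ 0.76   -0.1615  0.15  ]]
cup [[ 0.3611 -0.0114  0.035 ]]
```

Emit:
jog_arm:
  hand: [0.085,0.085,0.085,0.085,0.085]
  travel:
    - [0.0225,-0.0467,0.0035]
    - [0.0225,-0.0467,0.0035]
    - [0.0225,-0.0467,0.0035]
    - [0.0225,-0.0467,0.0035]
    - [0.0225,-0.0467,0.0035]
  yaw: [-0.164,-0.164,-0.164,-0.164,-0.164]
  grip_force: 50

```text
time_s: 0.72
position: [0.3126, 0.2774, 0.2658]
tool_rot: [[-0.365, 0.931, -0.0], [0.931, 0.365, -0.0], [-0.0, -0.0, -1.0]]
ft_force: [0.9, -0.8, -0.4]
grip_width: 0.0852
gripper_force: 0.0
```

Emit:
jog_arm:
  hand: [0.085,0.085,0.085,0.085,0.085]
  travel:
    - [0.0225,-0.0467,0.0035]
    - [0.0225,-0.0467,0.0035]
    - [0.0225,-0.0467,0.0035]
    - [0.0225,-0.0467,0.0035]
    - [0.0225,-0.0467,0.0035]
  yaw: [-0.164,-0.164,-0.164,-0.164,-0.164]

```text
time_s: 1.35
position: [0.4251, 0.0437, 0.2833]
tool_rot: [[0.432, 0.902, -0.0], [0.902, -0.432, 0.0], [0.0, -0.0, -1.0]]
ft_force: [0.2, 0.5, -0.2]
grip_width: 0.0853
gripper_force: 0.0
```

Emit:
jog_arm:
  hand: [0.085,0.085,0.085,0.085,0.085]
  travel:
    - [0.0225,-0.0467,0.0035]
    - [0.0225,-0.0467,0.0035]
    - [0.0225,-0.0467,0.0035]
    - [0.0225,-0.0467,0.0035]
    - [0.0225,-0.0467,0.0035]
  yaw: [-0.164,-0.164,-0.164,-0.164,-0.164]

```text
time_s: 1.98
position: [0.5377, -0.1897, 0.3006]
tool_rot: [[0.954, 0.3, -0.001], [0.3, -0.954, 0.0], [-0.0, -0.001, -1.0]]
ft_force: [1.0, 0.8, 0.7]
grip_width: 0.0849
gripper_force: 0.0
```

Run:
```python
from h import *
import pickle
np.set_printoptions(precision=4,suppress=True)
o=env.observe();im=env.get_image("wrist");o=env.observe() if np.abs(o["qvel"]).max()>1 else o
cv2.imwrite("pics/w1.png",im[:,:,::-1]);pickle.dump(o,open("w1.pkl","wb"))
print(o)
```

```text
{'time_s': 2.025, 'q': array([-31.6505,  22.5398,  64.688 ,  -0.0836,  92.7363,  41.5125]), 'qvel': array([ 2.6009, -2.3906,  6.8331,  0.2456, -2.8889, -8.9025]), 'joint_efforts': array([ 12.5848, -56.969 , -20.917 ,   0.9479,   1.1789,  -0.2043]), 'position': array([ 0.5394, -0.1949,  0.2998]), 'tool_rot': array([[ 0.9572,  0.2896, -0.0002],
       [ 0.2896, -0.9572, -0.0016],
       [-0.0007,  0.0014, -1.    ]]), 'ft_force': array([-3.4677, -2.9226, -2.181 ]), 'wrist_torque': array([-0.133 ,  0.1589, -0.0539]), 'gripper_force': 0.0, 'grip_width': 0.08491658676870112}
```

View pics/w1.png

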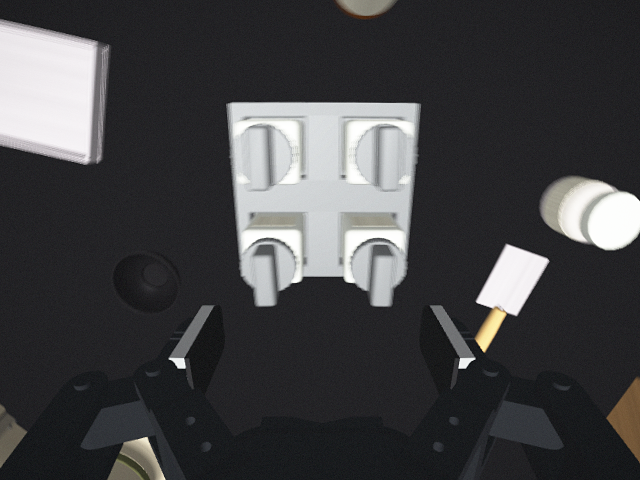

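The wrist view shows the rack with four bars at (260,158), (385,158), (265,275) and (381,275). It was slightly moving, so I retake it settled.

Run:
```python
from h import *
import pickle
np.set_printoptions(precision=4,suppress=True)
for i in range(4):
    o=env.observe();im=env.get_image("wrist")
o2=env.observe();print(o["position"],o2["position"],o["tool_rot"][:,0],np.abs(o["qvel"]).max(),o["wrist_torque"],o["time_s"])
cv2.imwrite("pics/w2.png",im[:,:,::-1]);pickle.dump(o,open("w2.pkl","wb"))
c=im[90:320,215:430,::-1]
cv2.imwrite("pics/w2c.png",cv2.resize(c,None,fx=2.6,fy=2.6,interpolation=2))
```

```text
[ 0.5372 -0.1886  0.3   ] [ 0.537  -0.1877  0.3004] [ 0.9525  0.3046 -0.001 ] 1.8283660183395132 [-0.0083  0.0592  0.0036] 2.175
```

View pics/w2c.png

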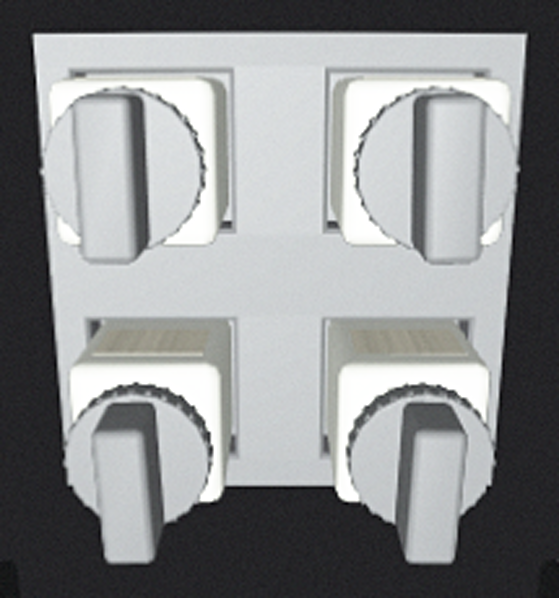

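Settled crop: bar top faces centred near (105,179), (455,179), (132,498) and (435,498); rack corners at (33,33) and (527,33).

Run:
```python
from h import *
import pickle
np.set_printoptions(precision=4,suppress=True)
o=pickle.load(open("w2.pkl","rb"));W=cam("wrist",o);S=cam("scene");T=cam("top")
w=lambda P:np.array(P,float)/2.6+[215,90]-.31
s=lambda P:np.array(P)/3.2+[200,180]-.34
t=lambda P:np.array(P)/3.5+[215,195]-.36
B=dict(b=[(77,94),(129,94),(137,263),(77,263)],a=[(427,95),(479,95),(485,263),(426,263)],c=[(103,435),(157,433),(161,563),(106,563)],d=[(413,435),(465,433),(456,563),(405,563)])
cen=[]
for k,v in B.items():
    P=plane(W,w(v),.15)[:,:2]; ax=(P[0]+P[1]-P[2]-P[3])/2; wd=(P[1]+P[2]-P[0]-P[3])/2
    C=P.mean(0);cen.append(proj(W,np.r_[C,.15])[0]);print(k,C,"len",np.linalg.norm(ax),"wid",np.linalg.norm(wd),"ang",np.degrees(np.arctan2(ax[1],ax[0])))
# heights with scene: bar's top (+x... ) centre clicks
print(tri(W,cen,S,s([(216,97),(84,106),(214,36),(90,43)])))
print("rack corners",plane(W,w([(33,33),(527,33)]),.035))
print(tri(W,w([(527,33),(33,33)]),T,t([(672,40),(458,113)])))
print(tri(W,w([(527,33),(33,33)]),S,s([(38,272),(288,260)])))
```

```text
b [ 0.5735 -0.124 ] len 0.04973109451466231 wid 0.0168227659708042 ang 15.828030852154363
a [ 0.6051 -0.2233] len 0.049486180336790454 wid 0.016631877588307913 ang 21.889924472500955
c [ 0.4742 -0.1585] len 0.04772521513525615 wid 0.01834806679324736 ang 16.05287446033988
d [ 0.5052 -0.255 ] len 0.04764964132113735 wid 0.017257550998120593 ang 17.572473866858648
[[ 0.5735 -0.1228  0.1576  0.005 ]
 [ 0.6049 -0.2193  0.1592  0.0042]
 [ 0.4747 -0.1556  0.1547  0.0069]
 [ 0.5087 -0.25    0.1596  0.0038]]
rack corners [[ 0.604  -0.0639  0.035 ]
 [ 0.6648 -0.2544  0.035 ]]
[[ 0.6689 -0.262   0.0047  0.0016]
 [ 0.6035 -0.063   0.031   0.0008]]
[[ 0.6636 -0.2513  0.0389  0.0043]
 [ 0.6035 -0.0624  0.032   0.0015]]
```

Emit:
jog_arm:
  hand: [0.085,0.085,0.085,0.085,0.085]
  travel:
    - [-0.0315,0.0155,-0.02]
    - [-0.0315,0.0155,-0.03]
    - [0,0,-0.05]
    - [0,0,-0.04]
    - [0,0,-0.019]
  yaw: [0,0,0,0,0]

```text
time_s: 2.85
position: [0.4732, -0.1554, 0.1404]
tool_rot: [[0.952, 0.307, -0.002], [0.307, -0.952, 0.001], [-0.002, -0.002, -1.0]]
ft_force: [-1.1, -0.3, -0.1]
grip_width: 0.0848
gripper_force: 0.0
```

Emit:
jog_arm:
  hand: [0.085,0.04,0.0,0.0,0.0]
  travel:
    - [0,0,0]
    - [0,0,0]
    - [0,0,0]
    - [0,0,0]
    - [0,0,0]
  yaw: [0,0,0,0,0]
  grip_force: 50

```text
time_s: 3.48
position: [0.4744, -0.1568, 0.1422]
tool_rot: [[0.952, 0.305, 0.0], [0.305, -0.952, 0.001], [0.001, -0.0, -1.0]]
ft_force: [0.3, 2.8, 2.2]
grip_width: 0.0174
gripper_force: 51.1
```

```bash
cat > st.py <<'E'
from h import *
np.set_printoptions(precision=3,suppress=True)
o=env.observe();print(o["time_s"],o["position"],"yaw",np.degrees(np.arctan2(o["tool_rot"][1,0],o["tool_rot"][0,0])),"F",o["ft_force"],"M",o["wrist_torque"],"w",o["grip_width"],o["gripper_force"],"q",o["q"],"e6",o["joint_efforts"][5])
E
python3 st.py
```

```text
3.475 [ 0.474 -0.157  0.142] yaw 17.741981022985264 F [0.302 2.75  2.158] M [ 0.653 -0.005  0.031] w 0.01743383208723736 51.13285481929779 q [-31.916  23.122  91.828   0.047  65.043  40.322] e6 -0.008136567485053092
```

Emit:
jog_arm:
  hand: [0.0,0.0,0.0,0.0,0.0]
  travel:
    - [0,0,0]
    - [0,0,0]
    - [0,0,0]
    - [0,0,0]
    - [0,0,0]
  yaw: [0.025,0.025,0.025,0.025,0.025]

```text
time_s: 4.1
position: [0.4739, -0.1561, 0.142]
tool_rot: [[0.907, 0.42, -0.001], [0.42, -0.907, 0.003], [0.001, -0.003, -1.0]]
ft_force: [-2.6, 8.0, 9.4]
grip_width: 0.0173
gripper_force: 60.1
```

```bash
python3 st.py
```

```text
4.1 [ 0.474 -0.156  0.142] yaw 24.855262754211562 F [-2.636  7.958  9.435] M [ 1.621  0.409 -1.275] w 0.017313248425690427 60.13206660747528 q [-31.917  23.117  91.883   0.139  65.117  33.169] e6 -1.0309749841690063
```

c is tight (1.3 N m). Untwist, release, go to b.

Emit:
jog_arm:
  hand: [0.0,0.0,0.0,0.05,0.085]
  travel:
    - [0,0,0]
    - [0,0,0]
    - [0,0,0]
    - [0,0,0]
    - [0,0,0]
  yaw: [-0.065,-0.06,0,0,0]

```text
time_s: 4.72
position: [0.4743, -0.1574, 0.1417]
tool_rot: [[0.952, 0.305, -0.0], [0.305, -0.952, -0.0], [-0.0, 0.0, -1.0]]
ft_force: [0.0, -0.5, 0.2]
grip_width: 0.053
gripper_force: 0.0
```

Emit:
jog_arm:
  hand: [0.085,0.085,0.085,0.085,0.085]
  travel:
    - [0,0,0]
    - [0,0,0]
    - [0,0,0.02]
    - [0,0,0.04]
    - [0,0,0.02]
  yaw: [0,0,0,0,0]

```text
time_s: 5.35
position: [0.4746, -0.1573, 0.2237]
tool_rot: [[0.952, 0.305, 0.002], [0.305, -0.952, -0.001], [0.002, 0.002, -1.0]]
ft_force: [-0.3, 0.1, -1.2]
grip_width: 0.0851
gripper_force: 0.0
```

Emit:
jog_arm:
  hand: [0.085,0.085,0.085,0.085,0.085]
  travel:
    - [0.05,0.016,0]
    - [0.049,0.016,0]
    - [0,0,-0.04]
    - [0,0,-0.03]
    - [0,0,-0.01]
  yaw: [0,0,0,0,0]

```text
time_s: 5.98
position: [0.5727, -0.1248, 0.1402]
tool_rot: [[0.952, 0.305, -0.003], [0.305, -0.952, 0.001], [-0.002, -0.002, -1.0]]
ft_force: [0.7, -0.4, 1.0]
grip_width: 0.0849
gripper_force: 0.0
```

Emit:
jog_arm:
  hand: [0.085,0.04,0.0,0.0,0.0]
  travel:
    - [0,0,0]
    - [0,0,0]
    - [0,0,0]
    - [0,0,0]
    - [0,0,0]
  yaw: [0,0,0,0,0]

```text
time_s: 6.6
position: [0.5733, -0.1247, 0.1423]
tool_rot: [[0.952, 0.305, 0.0], [0.305, -0.952, 0.001], [0.0, -0.001, -1.0]]
ft_force: [-1.4, 2.8, 1.9]
grip_width: 0.0174
gripper_force: 49.6
```

```bash
python3 st.py
```

```text
6.6 [ 0.573 -0.125  0.142] yaw 17.748036063486843 F [-1.366  2.752  1.902] M [ 0.8    0.262 -0.01 ] w 0.0173564027035795 49.554258584976196 q [-23.848  30.76   77.716   0.051  71.533  48.388] e6 -0.013721626019105315
```

Emit:
jog_arm:
  hand: [0.0,0.0,0.0,0.0,0.0]
  travel:
    - [0,0,0]
    - [0,0,0]
    - [0,0,0]
    - [0,0,0]
    - [0,0,0]
  yaw: [0.025,0.025,0.025,0.025,0.025]

```text
time_s: 7.22
position: [0.5734, -0.1241, 0.1421]
tool_rot: [[0.907, 0.421, 0.001], [0.421, -0.907, 0.003], [0.002, -0.002, -1.0]]
ft_force: [-1.5, 7.5, 5.8]
grip_width: 0.0172
gripper_force: 67.1
```

```bash
python3 st.py
```

```text
7.225 [ 0.573 -0.124  0.142] yaw 24.88567300285345 F [-1.466  7.497  5.758] M [ 1.403  0.157 -1.036] w 0.017198161730354242 67.07951306831092 q [-23.828  30.767  77.732   0.161  71.522  41.235] e6 -0.6636238843202591
```

b is tight (1.04 N m). On to a.

Emit:
jog_arm:
  hand: [0.0,0.0,0.0,0.05,0.085]
  travel:
    - [0,0,0]
    - [0,0,0]
    - [0,0,0]
    - [0,0,0]
    - [0,0,0]
  yaw: [-0.065,-0.06,0,0,0]

```text
time_s: 7.85
position: [0.5731, -0.1254, 0.1415]
tool_rot: [[0.952, 0.305, -0.001], [0.305, -0.952, -0.0], [-0.001, 0.0, -1.0]]
ft_force: [0.2, 0.1, -0.5]
grip_width: 0.0528
gripper_force: 0.0
```

Emit:
jog_arm:
  hand: [0.085,0.085,0.085,0.085,0.085]
  travel:
    - [0,0,0]
    - [0,0,0]
    - [0,0,0.02]
    - [0,0,0.04]
    - [0,0,0.02]
  yaw: [0,0,0,0,0]

```text
time_s: 8.48
position: [0.5737, -0.1253, 0.2239]
tool_rot: [[0.952, 0.305, 0.002], [0.305, -0.952, -0.001], [0.002, 0.002, -1.0]]
ft_force: [-1.2, -0.3, -0.4]
grip_width: 0.085
gripper_force: 0.0
```

Emit:
jog_arm:
  hand: [0.085,0.085,0.085,0.085,0.085]
  travel:
    - [0.016,-0.049,0]
    - [0.016,-0.049,0]
    - [0,0,-0.04]
    - [0,0,-0.03]
    - [0,0,-0.01]
  yaw: [0,0,0,0,0]

```text
time_s: 9.1
position: [0.6047, -0.2229, 0.14]
tool_rot: [[0.952, 0.305, -0.003], [0.305, -0.952, 0.002], [-0.002, -0.002, -1.0]]
ft_force: [0.3, 0.7, 0.3]
grip_width: 0.0851
gripper_force: 0.0
```

Emit:
jog_arm:
  hand: [0.085,0.04,0.0,0.0,0.0]
  travel:
    - [0,0,0]
    - [0,0,0]
    - [0,0,0]
    - [0,0,0]
    - [0,0,0]
  yaw: [0,0,0,0,0]

```text
time_s: 9.72
position: [0.6054, -0.223, 0.1423]
tool_rot: [[0.952, 0.305, 0.001], [0.305, -0.952, 0.0], [0.001, 0.0, -1.0]]
ft_force: [-0.8, 1.1, 0.0]
grip_width: 0.0172
gripper_force: 49.4
```

```bash
python3 st.py
```

```text
9.725 [ 0.605 -0.223  0.142] yaw 17.753233843679155 F [-0.762  1.128  0.008] M [0.124 0.062 0.033] w 0.017228721263444352 49.36319589614868 q [-30.719  36.126  67.208   0.024  76.633  41.522] e6 0.0018797688244376332
```

Emit:
jog_arm:
  hand: [0.0,0.0,0.0,0.0,0.0]
  travel:
    - [0,0,0]
    - [0,0,0]
    - [0,0,0]
    - [0,0,0]
    - [0,0,0]
  yaw: [0.025,0.025,0.025,0.025,0.025]

```text
time_s: 10.35
position: [0.6053, -0.2233, 0.1422]
tool_rot: [[0.906, 0.423, 0.0], [0.423, -0.906, -0.001], [0.0, 0.001, -1.0]]
ft_force: [-1.5, -1.4, 5.2]
grip_width: 0.0176
gripper_force: 49.7
```

```bash
python3 st.py
```

```text
10.35 [ 0.605 -0.223  0.142] yaw 25.003021384044473 F [-1.491 -1.372  5.19 ] M [-0.225  0.415 -0.135] w 0.017586342428795875 49.67339515686035 q [-30.737  36.136  67.208  -0.015  76.62   34.263] e6 0.16477747354656458
```

Emit:
jog_arm:
  hand: [0.0,0.0,0.0,0.0,0.0]
  travel:
    - [0,0,0]
    - [0,0,0]
    - [0,0,0]
    - [0,0,0]
    - [0,0,0]
  yaw: [0.03,0.03,0.03,0.03,0.0]

```text
time_s: 10.98
position: [0.6053, -0.2232, 0.1422]
tool_rot: [[0.849, 0.528, 0.0], [0.528, -0.849, -0.0], [0.0, 0.001, -1.0]]
ft_force: [-1.8, -0.5, 5.5]
grip_width: 0.0171
gripper_force: 50.3
```

```bash
python3 st.py
```

```text
10.975 [ 0.605 -0.223  0.142] yaw 31.862158578037487 F [-1.76  -0.502  5.467] M [-0.143  0.306  0.079] w 0.017060596154968726 50.252471566200256 q [-30.732  36.134  67.212  -0.011  76.625  27.408] e6 -0.06763533689081669
```

a is loose. Turn back, firm up, and lift.

Emit:
jog_arm:
  hand: [0.0,0.0,0.0,0.0,0.0]
  travel:
    - [0,0,0]
    - [0,0,0]
    - [0,0,0]
    - [0,0,0]
    - [0,0,0.01]
  yaw: [-0.06,-0.06,-0.06,-0.065,0.0]
  grip_force: 70

```text
time_s: 11.6
position: [0.6047, -0.2226, 0.1506]
tool_rot: [[0.952, 0.306, -0.003], [0.306, -0.952, 0.002], [-0.002, -0.003, -1.0]]
ft_force: [-0.1, 0.6, -4.4]
grip_width: 0.0166
gripper_force: 70.3
```

Emit:
jog_arm:
  hand: [0.0,0.0,0.0,0.0,0.0]
  travel:
    - [0,0,0.02]
    - [0,0,0.035]
    - [0,0,0.045]
    - [0,0,0.035]
    - [0,0,0.015]
  yaw: [0,0,0,0,0]

```text
time_s: 12.22
position: [0.6054, -0.2229, 0.3038]
tool_rot: [[0.952, 0.307, 0.002], [0.307, -0.952, -0.001], [0.002, 0.001, -1.0]]
ft_force: [-0.6, -0.5, -4.1]
grip_width: 0.0167
gripper_force: 70.4
```

```bash
python3 st.py
```

```text
12.225 [ 0.605 -0.223  0.304] yaw 17.887093318209967 F [-0.644 -0.515 -4.063] M [-0.059 -0.006  0.037] w 0.016694157934025976 70.38097858428955 q [-30.717  30.376  50.984   0.021  98.525  41.399] e6 2.5457653691773885e-05
```

Emit:
jog_arm:
  hand: [0.0,0.0,0.0,0.0,0.0]
  travel:
    - [-0.004,0.02,0]
    - [-0.004,0.03,0]
    - [-0.004,0.036,0]
    - [-0.004,0.036,0]
    - [-0.004,0.036,0]
  yaw: [-0.016,-0.016,-0.016,-0.016,-0.016]

```text
time_s: 12.85
position: [0.5848, -0.0637, 0.3014]
tool_rot: [[0.973, 0.229, -0.001], [0.229, -0.973, 0.001], [-0.001, -0.001, -1.0]]
ft_force: [-0.1, 0.2, -3.4]
grip_width: 0.0169
gripper_force: 70.4
```

Emit:
jog_arm:
  hand: [0.0,0.0,0.0,0.0,0.0]
  travel:
    - [-0.004,0.036,0]
    - [-0.004,0.036,0]
    - [-0.004,0.036,0]
    - [-0.004,0.036,0]
    - [-0.004,0.036,0]
  yaw: [-0.016,-0.016,-0.016,-0.016,-0.016]

```text
time_s: 13.48
position: [0.5648, 0.1162, 0.3014]
tool_rot: [[0.989, 0.151, -0.002], [0.151, -0.989, 0.0], [-0.002, -0.001, -1.0]]
ft_force: [0.0, 0.3, -3.7]
grip_width: 0.0169
gripper_force: 70.4
```

Emit:
jog_arm:
  hand: [0.0,0.0,0.0,0.0,0.0]
  travel:
    - [-0.004,0.036,0]
    - [-0.004,0.036,0]
    - [-0.004,0.032,0]
    - [-0.004,0.022,0]
    - [-0.004,0.013,0]
  yaw: [-0.016,-0.016,-0.016,-0.016,-0.016]

```text
time_s: 14.1
position: [0.5446, 0.2552, 0.3012]
tool_rot: [[0.997, 0.073, -0.002], [0.073, -0.997, 0.0], [-0.002, -0.0, -1.0]]
ft_force: [-0.8, 0.4, -3.1]
grip_width: 0.0167
gripper_force: 70.3
```

Emit:
jog_arm:
  hand: [0.0,0.0,0.0,0.0,0.0]
  travel:
    - [0,0,-0.01]
    - [0,0,-0.025]
    - [0,0,-0.03]
    - [0,0,-0.025]
    - [0,0,-0.015]
  yaw: [0,0,0,0,0]

```text
time_s: 14.72
position: [0.5449, 0.2531, 0.1948]
tool_rot: [[0.998, 0.07, -0.003], [0.07, -0.998, -0.001], [-0.003, 0.001, -1.0]]
ft_force: [1.1, -0.2, -3.7]
grip_width: 0.0168
gripper_force: 70.4
```

Run:
```python
from h import *
exec(open("st.py").read())
im=env.get_image("top")[:,:,::-1];w=env.get_image("scene")[:,:,::-1]
cv2.imwrite("pics/p1.png",np.hstack([cv2.resize(im[180:320,190:440],None,fx=1.6,fy=1.6),cv2.resize(w[120:300,200:450],None,fx=1.6,fy=1.6)[:224]]))
```

```text
14.725 [0.545 0.253 0.195] yaw 4.022560932693768 F [ 1.072 -0.199 -3.683] M [-0.004 -0.005 -0.021] w 0.01683486071932399 70.35325169563293 q [13.637 29.286 70.862 -0.002 80.017 99.615] e6 -0.012466703192330897
```

View pics/p1.png

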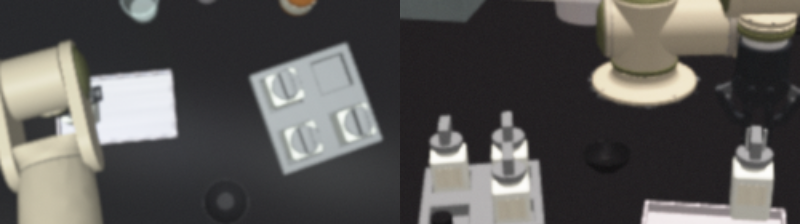

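The picture shows a's pocket empty, and the jar hanging upright over the tray's far (right) half, at (755,180).

Emit:
jog_arm:
  hand: [0.0,0.0,0.0,0.0,0.0]
  travel:
    - [0,0,-0.02]
    - [0,0,-0.015]
    - [0,0,-0.01]
    - [0,0,-0.007]
    - [0,0,-0.004]
  yaw: [0,0,0,0,0]

```text
time_s: 15.45
position: [0.5454, 0.2539, 0.1407]
tool_rot: [[0.998, 0.07, 0.0], [0.07, -0.998, 0.0], [0.0, -0.0, -1.0]]
ft_force: [-0.4, -0.2, -3.7]
grip_width: 0.0169
gripper_force: 70.4
```

Emit:
jog_arm:
  hand: [0.0,0.0,0.0,0.0,0.0]
  travel:
    - [0,0,-0.002]
    - [0,0,-0.001]
    - [0,0,0]
    - [0,0,0]
    - [0,0,0]
  yaw: [0,0,0,0,0]

```text
time_s: 16.08
position: [0.5453, 0.2539, 0.1379]
tool_rot: [[0.998, 0.07, 0.0], [0.07, -0.998, 0.0], [0.0, -0.0, -1.0]]
ft_force: [-0.6, 0.8, -4.3]
grip_width: 0.0166
gripper_force: 70.4
```

```bash
python3 st.py
```

```text
16.075 [0.545 0.254 0.138] yaw 4.0004471947805476 F [-0.606  0.82  -4.255] M [ 0.014 -0.068  0.03 ] w 0.0166269954437183 70.42061805725098 q [13.705 32.355 75.457 -0.002 72.175 99.705] e6 -8.266724307759432e-05
```

Still hanging; creep further.

Emit:
jog_arm:
  hand: [0.0,0.0,0.0,0.0,0.0]
  travel:
    - [0,0,-0.001]
    - [0,0,-0.0005]
    - [0,0,0]
    - [0,0,0]
    - [0,0,0]
  yaw: [0,0,0,0,0]

```text
time_s: 16.7
position: [0.5455, 0.2541, 0.1372]
tool_rot: [[0.998, 0.07, 0.001], [0.07, -0.998, 0.001], [0.001, -0.001, -1.0]]
ft_force: [-1.6, 0.8, 6.0]
grip_width: 0.0164
gripper_force: 71.5
```

```bash
python3 st.py
```

```text
16.7 [0.545 0.254 0.137] yaw 4.006077983841545 F [-1.561  0.774  5.969] M [ 0.112  0.505 -0.024] w 0.0163661039326566 71.51908278465271 q [13.716 32.39  75.523  0.016 72.004 99.705] e6 -0.011053970083594322
```

Touching. Release and go to d.

Emit:
jog_arm:
  hand: [0.03,0.06,0.085,0.085,0.085]
  travel:
    - [0,0,0]
    - [0,0,0]
    - [0,0,0]
    - [0,0,0]
    - [0,0,0.01]
  yaw: [0,0,0,0,0]
  grip_force: 50

```text
time_s: 17.32
position: [0.545, 0.2538, 0.1461]
tool_rot: [[0.998, 0.07, -0.002], [0.07, -0.998, -0.0], [-0.002, 0.0, -1.0]]
ft_force: [0.5, -0.4, -0.4]
grip_width: 0.0848
gripper_force: 0.0
```

Emit:
jog_arm:
  hand: [0.085,0.085,0.085,0.085,0.085]
  travel:
    - [0,0,0.02]
    - [0,0,0.03]
    - [0,0,0.03]
    - [0,-0.02,0]
    - [-0.004,-0.04,0]
  yaw: [0,0,0,0,0.024]

```text
time_s: 17.95
position: [0.541, 0.1933, 0.2259]
tool_rot: [[0.995, 0.096, -0.0], [0.096, -0.995, -0.0], [-0.0, 0.0, -1.0]]
ft_force: [1.0, -1.6, -0.4]
grip_width: 0.0851
gripper_force: 0.0
```

Emit:
jog_arm:
  hand: [0.085,0.085,0.085,0.085,0.085]
  travel:
    - [-0.004,-0.05,0]
    - [-0.004,-0.05,0]
    - [-0.004,-0.05,0]
    - [-0.004,-0.05,0]
    - [-0.004,-0.05,0]
  yaw: [0.024,0.024,0.024,0.024,0.024]

```text
time_s: 18.58
position: [0.5203, -0.0582, 0.2257]
tool_rot: [[0.977, 0.212, -0.001], [0.212, -0.977, 0.0], [-0.001, -0.001, -1.0]]
ft_force: [1.3, -0.7, -1.0]
grip_width: 0.0848
gripper_force: 0.0
```

Emit:
jog_arm:
  hand: [0.085,0.085,0.085,0.085,0.085]
  travel:
    - [-0.004,-0.05,0]
    - [-0.004,-0.05,0]
    - [-0.004,-0.05,0]
    - [-0.004,-0.03,0]
    - [0,-0.019,0]
  yaw: [0.024,0.024,0.024,0.024,0]

```text
time_s: 19.2
position: [0.5043, -0.2568, 0.2256]
tool_rot: [[0.953, 0.303, -0.001], [0.303, -0.953, 0.001], [-0.001, -0.001, -1.0]]
ft_force: [0.0, 0.4, 0.2]
grip_width: 0.0848
gripper_force: 0.0
```

```bash
python3 st.py
python3 - <<'E'
from h import *
im=env.get_image("top")[:,:,::-1];w=env.get_image("scene")[:,:,::-1]
cv2.imwrite("pics/p2.png",np.hstack([cv2.resize(im[180:320,190:440],None,fx=1.6,fy=1.6),cv2.resize(w[150:290,200:450],None,fx=1.6,fy=1.6)]))
E
```

```text
19.2 [ 0.504 -0.257  0.226] yaw 17.63124645705167 F [0.038 0.365 0.191] M [ 0.06  -0.001 -0.032] w 0.0847821811427799 0.0 q [-38.964  24.401  73.989  -0.005  81.691  33.405] e6 0.0224550993880257
```

View pics/p2.png

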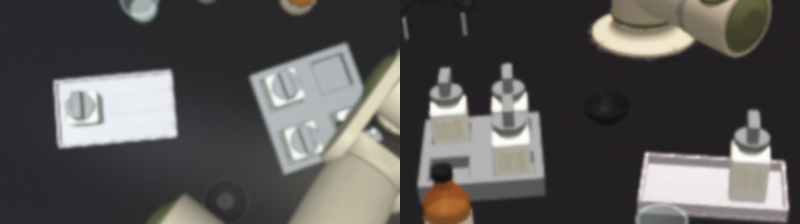

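The first jar stands upright in the tray's far half, at (83,106) in the left part of the picture. Now d.

Emit:
jog_arm:
  hand: [0.085,0.085,0.085,0.085,0.085]
  travel:
    - [0.001,0.001,-0.03]
    - [0,0,-0.03]
    - [0,0,-0.015]
    - [0,0,-0.009]
    - [0,0,0]
  yaw: [0,0,0,0,0]

```text
time_s: 19.92
position: [0.5065, -0.2539, 0.1425]
tool_rot: [[0.952, 0.305, 0.0], [0.305, -0.952, 0.0], [0.0, -0.0, -1.0]]
ft_force: [0.7, -0.6, 0.4]
grip_width: 0.0852
gripper_force: 0.0
```

Emit:
jog_arm:
  hand: [0.085,0.04,0.0,0.0,0.0]
  travel:
    - [0,0,0]
    - [0,0,0]
    - [0,0,0]
    - [0,0,0]
    - [0,0,0]
  yaw: [0,0,0,0,0]

```text
time_s: 20.55
position: [0.5063, -0.2541, 0.1426]
tool_rot: [[0.952, 0.305, 0.0], [0.305, -0.952, 0.0], [0.0, 0.0, -1.0]]
ft_force: [-1.5, 0.5, -0.2]
grip_width: 0.0172
gripper_force: 48.5
```

Emit:
jog_arm:
  hand: [0.0,0.0,0.0,0.0,0.0]
  travel:
    - [0,0,0]
    - [0,0,0]
    - [0,0,0]
    - [0,0,0]
    - [0,0,0]
  yaw: [0.025,0.025,0.025,0.025,0.025]

```text
time_s: 21.18
position: [0.5063, -0.254, 0.1425]
tool_rot: [[0.906, 0.423, 0.0], [0.423, -0.906, 0.0], [0.0, -0.0, -1.0]]
ft_force: [-1.8, 0.7, 4.7]
grip_width: 0.0173
gripper_force: 49.4
```

```bash
python3 st.py
```

```text
21.175 [ 0.506 -0.254  0.143] yaw 25.009830863990196 F [-1.753  0.74   4.694] M [ 0.263  0.391 -0.02 ] w 0.017253782238865548 49.43532586097717 q [-38.62   28.942  81.12    0.002  69.937  26.37 ] e6 0.2105585765093565
```

Emit:
jog_arm:
  hand: [0.0,0.0,0.0,0.0,0.0]
  travel:
    - [0,0,0]
    - [0,0,0]
    - [0,0,0]
    - [0,0,0]
    - [0,0,0]
  yaw: [0.03,0.03,0.03,0.03,0.0]

```text
time_s: 21.8
position: [0.5062, -0.2539, 0.1426]
tool_rot: [[0.849, 0.528, -0.0], [0.528, -0.849, 0.0], [-0.0, -0.0, -1.0]]
ft_force: [-2.6, 1.9, 5.2]
grip_width: 0.0168
gripper_force: 49.4
```

```bash
python3 st.py
```

```text
21.8 [ 0.506 -0.254  0.143] yaw 31.868615360590205 F [-2.577  1.851  5.187] M [0.345 0.445 0.065] w 0.016786259060628646 49.39909815788269 q [-38.615  28.938  81.123   0.004  69.951  19.515] e6 -0.07309358334168792
```

d is loose. Lift and carry to the near half of the tray.

Emit:
jog_arm:
  hand: [0.0,0.0,0.0,0.0,0.0]
  travel:
    - [0,0,0]
    - [0,0,0]
    - [0,0,0]
    - [0,0,0]
    - [0,0,0.01]
  yaw: [-0.06,-0.06,-0.06,-0.065,0.0]
  grip_force: 70

```text
time_s: 22.42
position: [0.5059, -0.2538, 0.1515]
tool_rot: [[0.952, 0.306, -0.002], [0.306, -0.952, 0.002], [-0.001, -0.002, -1.0]]
ft_force: [-0.3, 0.3, -2.9]
grip_width: 0.0169
gripper_force: 70.8
```

Emit:
jog_arm:
  hand: [0.0,0.0,0.0,0.0,0.0]
  travel:
    - [0,0,0.02]
    - [0,0,0.035]
    - [0,0,0.045]
    - [0,0,0.035]
    - [0,0,0.015]
  yaw: [0,0,0,0,0]

```text
time_s: 23.05
position: [0.5065, -0.2542, 0.3045]
tool_rot: [[0.952, 0.307, 0.002], [0.307, -0.952, -0.002], [0.002, 0.002, -1.0]]
ft_force: [-0.7, -0.1, -2.8]
grip_width: 0.0166
gripper_force: 71.0
```

Emit:
jog_arm:
  hand: [0.0,0.0,0.0,0.0,0.0]
  travel:
    - [0.0034,0.02,0]
    - [0.0034,0.03,0]
    - [0.0034,0.036,0]
    - [0.0034,0.036,0]
    - [0.0034,0.036,0]
  yaw: [-0.0185,-0.0185,-0.0185,-0.0185,-0.0185]

```text
time_s: 23.68
position: [0.5232, -0.0949, 0.3022]
tool_rot: [[0.976, 0.217, -0.001], [0.217, -0.976, 0.0], [-0.0, -0.0, -1.0]]
ft_force: [0.1, 0.2, -2.8]
grip_width: 0.0168
gripper_force: 70.8
```

Emit:
jog_arm:
  hand: [0.0,0.0,0.0,0.0,0.0]
  travel:
    - [0.0034,0.036,0]
    - [0.0034,0.036,0]
    - [0.0034,0.036,0]
    - [0.0034,0.036,0]
    - [0.0034,0.036,0]
  yaw: [-0.0185,-0.0185,-0.0185,-0.0185,-0.0185]

```text
time_s: 24.3
position: [0.5402, 0.0851, 0.3022]
tool_rot: [[0.992, 0.126, -0.001], [0.126, -0.992, 0.0], [-0.001, -0.0, -1.0]]
ft_force: [0.6, -1.0, -1.7]
grip_width: 0.0164
gripper_force: 70.8
```

Emit:
jog_arm:
  hand: [0.0,0.0,0.0,0.0,0.0]
  travel:
    - [0.0034,0.03,0]
    - [0.0034,0.02,0]
    - [0.0034,0.012,0]
    - [0,0,0]
    - [0,0,-0.01]
  yaw: [-0.0185,-0.0185,-0.0185,0,0]

```text
time_s: 24.92
position: [0.5506, 0.1455, 0.2924]
tool_rot: [[0.998, 0.07, 0.001], [0.07, -0.998, -0.0], [0.001, 0.0, -1.0]]
ft_force: [0.2, -0.0, -3.5]
grip_width: 0.0163
gripper_force: 70.8
```

Emit:
jog_arm:
  hand: [0.0,0.0,0.0,0.0,0.0]
  travel:
    - [0,0,-0.025]
    - [0,0,-0.03]
    - [0,0,-0.025]
    - [0,0,-0.015]
    - [0,0,0]
  yaw: [0,0,0,0,0]

```text
time_s: 25.55
position: [0.5502, 0.1455, 0.1965]
tool_rot: [[0.998, 0.069, -0.002], [0.069, -0.998, -0.0], [-0.002, 0.0, -1.0]]
ft_force: [-0.0, -0.2, -3.6]
grip_width: 0.0166
gripper_force: 70.8
```

```bash
python3 st.py
```

```text
25.55 [0.55  0.146 0.197] yaw 3.9621603797764346 F [-0.042 -0.203 -3.638] M [ 0.028 -0.034  0.015] w 0.016576996356695822 70.84846258163452 q [ 2.903 26.122 76.17  -0.004 77.819 88.941] e6 -0.008117543184198439
```

Emit:
jog_arm:
  hand: [0.0,0.0,0.0,0.0,0.0]
  travel:
    - [0,0,-0.02]
    - [0,0,-0.015]
    - [0,0,-0.01]
    - [0,0,-0.007]
    - [0,0,-0.004]
  yaw: [0,0,0,0,0]

```text
time_s: 26.18
position: [0.5506, 0.1459, 0.1412]
tool_rot: [[0.998, 0.069, 0.0], [0.069, -0.998, 0.0], [0.0, -0.0, -1.0]]
ft_force: [0.5, -0.1, -2.0]
grip_width: 0.0171
gripper_force: 71.0
```

Emit:
jog_arm:
  hand: [0.0,0.0,0.0,0.0,0.0]
  travel:
    - [0,0,-0.002]
    - [0,0,-0.001]
    - [0,0,-0.001]
    - [0,0,0]
    - [0,0,0]
  yaw: [0,0,0,0,0]

```text
time_s: 26.8
position: [0.5507, 0.146, 0.1377]
tool_rot: [[0.998, 0.069, 0.001], [0.069, -0.998, 0.0], [0.001, -0.0, -1.0]]
ft_force: [0.6, 0.0, -0.1]
grip_width: 0.0164
gripper_force: 71.2
```

```bash
python3 st.py
```

```text
26.8 [0.551 0.146 0.138] yaw 3.9707828696577887 F [ 0.581  0.033 -0.054] M [ 0.121 -0.053 -0.002] w 0.016442089697636775 71.17785930633545 q [ 2.939 29.529 80.96   0.006 69.459 88.966] e6 -0.0042772961023729295
```

Just touching. Settle half a millimetre, release, retreat up and aside, and look.

Emit:
jog_arm:
  hand: [0.0,0.03,0.06,0.085,0.085]
  travel:
    - [0,0,-0.0005]
    - [0,0,0]
    - [0,0,0]
    - [0,0,0]
    - [0,0,0]
  yaw: [0,0,0,0,0]

```text
time_s: 27.42
position: [0.5505, 0.1459, 0.1367]
tool_rot: [[0.998, 0.069, -0.0], [0.069, -0.998, -0.0], [-0.0, 0.0, -1.0]]
ft_force: [-0.0, 0.5, 0.4]
grip_width: 0.0824
gripper_force: 0.0
```

Emit:
jog_arm:
  hand: [0.085,0.085,0.085,0.085,0.085]
  travel:
    - [0,0,0.01]
    - [0,0,0.03]
    - [0,0,0.04]
    - [0,0,0.04]
    - [0,0,0.03]
  yaw: [0,0,0,0,0]

```text
time_s: 28.05
position: [0.5505, 0.1459, 0.2895]
tool_rot: [[0.998, 0.069, 0.002], [0.069, -0.998, 0.0], [0.002, 0.0, -1.0]]
ft_force: [-0.2, 0.7, -0.1]
grip_width: 0.0849
gripper_force: 0.0
```

Emit:
jog_arm:
  hand: [0.085,0.085,0.085,0.085,0.085]
  travel:
    - [-0.03,0.04,0]
    - [-0.03,0.05,0]
    - [-0.03,0.05,0]
    - [-0.03,0.05,0]
    - [-0.02,0.03,0]
  yaw: [0,0,0,0,0]

```text
time_s: 28.68
position: [0.4088, 0.3678, 0.2877]
tool_rot: [[0.997, 0.071, 0.001], [0.071, -0.997, 0.001], [0.001, -0.001, -1.0]]
ft_force: [0.7, -0.1, 0.1]
grip_width: 0.0856
gripper_force: 0.0
```

Emit:
jog_arm:
  hand: [0.085,0.085,0.085,0.085,0.085]
  travel:
    - [0,0,0]
    - [0,0,0]
    - [0,0,0]
    - [0,0,0]
    - [0,0,0]
  yaw: [0,0,0,0,0]

```text
time_s: 29.3
position: [0.4108, 0.3655, 0.2868]
tool_rot: [[0.998, 0.068, -0.0], [0.068, -0.998, -0.0], [-0.0, 0.0, -1.0]]
ft_force: [-0.1, -0.5, 0.1]
grip_width: 0.0852
gripper_force: 0.0
```

```bash
python3 st.py
python3 - <<'E'
from h import *
im=env.get_image("top")[:,:,::-1];w=env.get_image("scene")[:,:,::-1]
cv2.imwrite("pics/p3.png",np.hstack([cv2.resize(im[150:320,190:440],None,fx=1.6,fy=1.6),cv2.resize(w[170:340,200:450],None,fx=1.6,fy=1.6)]))
E
```

```text
29.3 [0.411 0.366 0.287] yaw 3.9266543632259894 F [-0.105 -0.528  0.069] M [-0.033  0.01  -0.013] w 0.0851707057580507 0.0 q [ 29.324  20.413  70.1     0.001  89.488 115.397] e6 -0.0019909458205802366
```

View pics/p3.png

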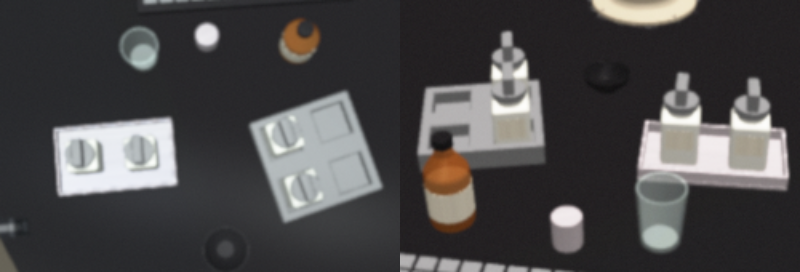

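Both loose jars stand upright in the tray (left part, (82,154) and (141,150)); the tight ones are still in the rack at (285,133) and (303,187), and the bystanders look untouched.

```bash
python3 -c "
from rig import env
print(env.close_job())"
```

```text
the job is handed in; nothing more can be done
None
```

I found the two loose-capped jars by twisting all four caps and set both upright in the steel tray; the two tight-capped jars are still in the rack, and I handed the job in at about 29 s, though the hand-in returned no verdict.

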